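# Find the lid that fits the peg tub and snap it shut

### The job

The white peg tub on the dark mat has lost its lid: only one of the three look-alike blue lids on the sloped rack fits it. Try them until you find the one that goes in, press it fully home until it snaps in flush on the tub, and leave the two that do not fit lying flat on the slope of the rack; do not disturb the other things on the counter.

Things in the scene. Friction and masses are not known exactly. Their poses are not given: they have to be found in the camera images.
- tub_mouth (a point): Centre of the mouth of the fixed white tub on the dark mat, at its top rim, 114 mm above the counter. x along the tub's 120 mm side, y along its 100 mm side, z up. Home for a lid: sides parallel to the tub's (either way round), plate flat on the rim, lid's centre point 9.5 mm above this point. The plug has 1.5 mm play on each side and a rounded foot.
- mat: Fixed dark rubber mat, 165 x 145 x 4 mm, under the tub (origin: centre of its underside). Which lid fits this tub changes from start to start. The fitting lid meets two sprung catches about 13 mm above home, snaps past them with a push of 5 to 10 N, and stays. Other lids stop on the rim, 20 mm above home. Two more such tubs, far back without a mat, are not part of the job.
- slope_foot (a point): Middle of the foot of the fixed rack's slope, on its surface, at the inner face of the lip. x up the slope (30 degrees, rising away from the robot), y along the rack, z out of the surface. Surface 158 mm up the slope, 384 mm wide between 16 mm side edges; lip 24 mm high. A lid against the lip has its centre point at x = 60, z = 29.5 mm; lids lie 125 mm apart along y.
- lid_a_center (a point): Blue lid, 59 mm tall, 0.14 kg; the three look the same. Point: its centre, 29.5 mm above its underside. x: 120 mm side, y: 100 mm side, z: out of its top. Plug 20 mm deep (its length and width differ by 10 mm between lids), plate 120x100x5 mm, central bar grip on top 60 mm long (x), 16 mm thick (y), 34 mm tall, its middle 12.5 mm along +z from this point. Starts plug down on the slope.
- lid_b_center (a point): Blue lid, 59 mm tall, 0.14 kg; the three look the same. Point: its centre, 29.5 mm above its underside. x: 120 mm side, y: 100 mm side, z: out of its top. Plug 20 mm deep (its length and width differ by 10 mm between lids), plate 120x100x5 mm, central bar grip on top 60 mm long (x), 16 mm thick (y), 34 mm tall, its middle 12.5 mm along +z from this point. Starts plug down on the slope.
- lid_c_center (a point): Blue lid, 59 mm tall, 0.14 kg; the three look the same. Point: its centre, 29.5 mm above its underside. x: 120 mm side, y: 100 mm side, z: out of its top. Plug 20 mm deep (its length and width differ by 10 mm between lids), plate 120x100x5 mm, central bar grip on top 60 mm long (x), 16 mm thick (y), 34 mm tall, its middle 12.5 mm along +z from this point. Starts plug down on the slope.
- spray_mid (a point): Clear glass spray bottle with white head, 72 mm diameter, 206 mm tall; bystander. Point on its axis 100 mm up.
- scoop_mid (a point): Green plastic scoop, 180 x 70 x 45 mm, lying on the counter; bystander. Point: middle of its bowl, 22 mm up.
- basket_mid (a point): Round stainless steel peg basket, 140 mm diameter, 163 mm tall over its bail; bystander. Point on its axis 50 mm up.
- jar_mid (a point): Round white tub with screw-top lid, 93 mm diameter, 68 mm tall; bystander. Point: its centre.
Things that resemble listed ones, but are neither listed nor needed, are in the scene too. Leave any orange or red look-alike of the part that bears lid_c_center alone.

How it is judged:
By the outcome, as a careful person would: the job done as asked, in the order asked, and still so for the second after the job is handed in, with the robot touching nothing.
It also fails if it takes over 72 s, if anything falls off the work surface, if the arm or the gripper's body presses on something with over 40 N, if the wrist force passes 120 N, or if a joint passes its speed limit or range.

### The arm

A 6-joint arm with a two-finger parallel gripper is mounted at the origin on the work surface. World frame = base frame: x ahead of the robot, y to its left, z up, the work surface at z = 0. Lengths are in m, angles in degrees, forces in N, time in s.
With the tool pointing down it reaches from about 0.25 to 0.725 m from the base axis. Payload 9.7 kg.
Tool frame: the origin (TCP) lies on the centre line of the jaws, within the pads' length; the fingertips stand 19 mm ahead of it and the grasp point (between the pads) is the TCP; z points along the fingers, y is the direction in which the jaws open and shut (so a half turn about z gives the same grasp; the last joint's range is limited). The gripper opens to 85 mm and grips with 20 to 120 N. Pads are 22 mm wide; open, the fingers measure 114 mm over their backs; the gripper's body (76 mm by 85 mm) begins 54 mm behind the grasp point. The pads swing forward as they close: fully open they stand 13 mm farther back than shut.
Start: joints at [-73.74, 4.979, 10.078, 95.1, 0, 90], TCP at [0.154, -0.528, 0.25] pointing down, gripper open.
Joint ranges: [-179.16, 179.16], [-48.56, 103.87], [-65.8, 70.77], [-126.05, 130.52], [-82.76, 87.17], [-180, 180]. Speed limits (degrees/s): [127.2, 127.2, 147.25, 180, 180, 180].

### API

Orientations are given as [roll, pitch, yaw] about the fixed x, y, z axes, in that order (R = Rz(yaw) Ry(pitch) Rx(roll)).
In Python, from workcell import bot gives the robot as it stands.
- The arm moves only by the tool servo_tool, never from a script. Its argument "motion" is a list that holds one entry, the list of rows, each a list of 6 numbers: the shift along the tool's x, y, z in mm, then the turn, a rotation vector about the tool's x, y, z in rad. A call has 1 to 5 rows; each row shifts and turns the commanded pose from where the row before left it, along the tool's axes as they then stand; what a row does not reach is not made up. A row lasts 1/10 s, in which the tool goes at most 50 mm and 8.59 degrees, less where a joint would pass 70% of its speed; a pose out of reach is approached as far as the arm can. A call is refused whole if a number of a shift passes 50 or a number of a turn 0.15, either way. A call with a gripper value outside its range is refused whole. "gripper" is the finger opening in mm, from 0 to 85.4, set as the call begins (left out, the last holds). The fingers move at their own pace and stop on an object; "newtons" is the grip in N (left out, the last holds). Time passes only in rows, so rows that do not move let the fingers close. It gives the time, the measured TCP pose, the force and the opening at its end, in the units of the state.
- bot.get_obs(): the state, without advancing time (a new reading comes with each control period).
- bot.camera(name): name is "side" or "top"; returns a dict with "color" (384x512x3 uint8, red, green, blue), "fx", "fy", "cx", "cy" (pixels), "R" (3x3) and "t" (3): a world point X has camera coordinates R X + t. Camera axes: x right, y down, z forward; pixel columns grow to the right and rows downward; lengths in m; the calibration is good to about 2 mm. A picture is of the moment at which its call begins. There is no depth.
- bot.job_done(): hands the job in, once; it reports no verdict.
Trained networks look in a picture, given as the dict that the camera call returned (one of the last four; its "shot" number tells which), for a name from the list of things; names that differ only in an ending like _2 or _b are one class to them, and where a whole thing is asked for, a point or a joint stands for the part that bears it (a point fixed in the world has none). Each returns a list of dicts, best first, with "confidence" (0 to 1); they miss things now and then, are a little off and sometimes report something else, mostly with a low value. They report only what shows in the picture. A call takes as long as a camera call. They do not tell look-alikes from the thing itself.
- bot.look_for(picture, label): "rect" ([left, top, width, height] in pixels, round what is visible of it).
The state is a dict: "time": time; "q": joint angles; "qd": joint speeds; "joint_efforts": joint torques, N m; "ee_pos": TCP position; "tcp_rot": TCP orientation; "wrist_force": force on the tool from outside, world axes, zero at the start; "torque": the same for the moment, N m; "opening": finger opening in m.
Only numpy, scipy, OpenCV 4.12 (cv2) and the standard library are available. Lean on these libraries where they do the work, as an engineer would, in place of code of your own. Each camera call takes 0.05 s, during which the arm holds its last target.

## Working session

There is one attempt and no reset: what is moved stays moved. The work goes in short steps, Python scripts to look and compute and a tool call to move; the robot and the scene stay as the last step left them, time stands still between calls to the robot, and variables do not carry over. Pictures are saved under pics/ and viewed, and the job is handed in when it is done.

Besides the shell and the picture viewer there is one more tool, called after ">>>" in YAML: its name, and indented under it one key for each argument. servo_tool: Moves the arm, as the interface text tells. Its arguments: {"type":"object","properties":{"motion":{"type":"array","items":{"type":"array","items":{"type":"array","items":{"type":"number"}}}},"gripper":{"type":"number"},"newtons":{"type":"number"}},"required":["motion"]}

```bash
ls; mkdir -p pics
python3 - <<'E'
from workcell import bot
import cv2,pickle
for n in("side","top"):
    p=bot.camera(n); cv2.imwrite(f"pics/{n}0.png",p["color"][:,:,::-1])
    pickle.dump(p,open(f"{n}0.pkl","wb"))
    print(n,p["fx"],p["cx"],p["cy"],p["R"],p["t"])
    for l in("lid_a_center","tub_mouth","mat","slope_foot","spray_mid","scoop_mid","basket_mid","jar_mid"):
        print(l,[(r["rect"],round(r["confidence"],2)) for r in bot.look_for(p,l)])
print(bot.get_obs())
E
```

```text
pics
side 470.96483160629134 251.09429336998915 195.58217307117445 [[ 0.92396489 -0.382039   -0.01830541]
 [-0.27879743 -0.63996498 -0.71604247]
 [ 0.26184133  0.6667016  -0.69781667]] [-0.49513032  0.24234037  1.87282307]
lid_a_center [([231.2, 180.5, 21.9, 29.3], 0.84)]
tub_mouth [([251.7, 253.2, 42.6, 28.4], 0.9)]
mat [([248.1, 254.8, 47.3, 29.3], 0.71)]
slope_foot [([219.4, 143.0, 49.6, 72.3], 0.71)]
spray_mid [([223.4, 108.1, 15.9, 36.7], 0.68)]
scoop_mid [([277.5, 297.1, 51.8, 26.6], 0.78)]
basket_mid [([181.7, 115.6, 24.7, 31.4], 0.94), ([223.7, 108.7, 17.0, 39.7], 0.39)]
jar_mid [([245.3, 301.8, 27.5, 33.8], 0.86)]
top 461.56345243699695 255.24560404433328 194.84526866906182 [[ 0.02612463 -0.99965285  0.00341788]
 [-0.97913593 -0.02627739 -0.20150018]
 [ 0.20152005  0.00191754 -0.97948251]] [0.02314184 0.57450232 1.67846766]
lid_a_center [([233.4, 187.8, 30.0, 35.6], 0.95)]
tub_mouth [([312.3, 194.1, 41.9, 45.1], 0.59)]
mat []
slope_foot [([158.8, 166.8, 115.4, 60.3], 0.86)]
spray_mid [([124.0, 158.9, 25.2, 29.2], 0.9)]
scoop_mid [([388.6, 190.6, 22.4, 47.2], 0.81)]
basket_mid []
jar_mid [([384.4, 238.7, 23.0, 27.3], 0.76), ([123.8, 159.7, 26.3, 26.5], 0.56)]
{'time': 0.9, 'q': array([-7.37414403e+01,  4.97787502e+00,  1.00783600e+01,  9.51009335e+01,
       -9.83082377e-05,  8.99982487e+01]), 'qd': array([ 0.00087053,  0.02817411, -0.04788814,  0.07839298, -0.00041241,
       -0.06868143]), 'joint_efforts': array([-1.17898573e-03, -5.20094919e+01,  4.64859188e+01,  1.36993694e-03,
       -6.02571347e-06,  1.42981580e-05]), 'ee_pos': array([ 0.15398038, -0.52799076,  0.25029529]), 'tcp_rot': array([-1.79999552e+02,  9.82945296e-05,  1.62603110e+01]), 'wrist_force': array([-0.47819841, -0.64241211,  0.2272776 ]), 'torque': array([-5.42280148e-02,  8.40845914e-05, -4.69994350e-02]), 'opening': 0.08524921133539855}
```

Run:
```python
import cv2
a=cv2.imread("pics/top0.png")[130:280,110:430]
cv2.imwrite("pics/top0c.png",cv2.resize(a,None,fx=2.5,fy=2.5,interpolation=cv2.INTER_CUBIC))
a=cv2.imread("pics/side0.png")[95:345,130:390]
cv2.imwrite("pics/side0c.png",cv2.resize(a,None,fx=2.4,fy=2.4,interpolation=cv2.INTER_CUBIC))
```

```text
(no output)
```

View pics/top0c.png

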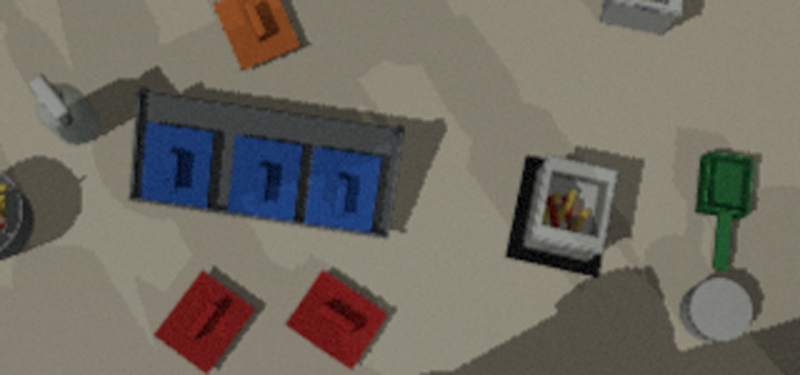

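View pics/side0c.png

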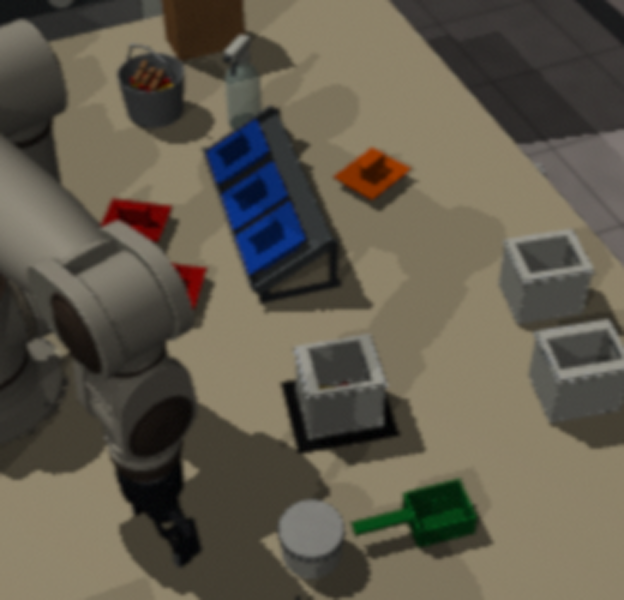

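View pics/top0.png

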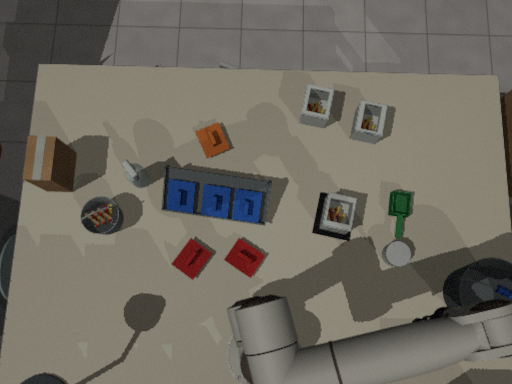

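Run:
```python
import cv2
def crop(n,x,y,w,h,f,o):
    a=cv2.imread(f"pics/{n}0.png")[y:y+h,x:x+w]
    a=cv2.resize(a,None,fx=f,fy=f,interpolation=cv2.INTER_CUBIC)
    for i in range(0,w,10):
        cv2.line(a,(int(i*f+f/2),0),(int(i*f+f/2),5),(0,255,255),1); cv2.putText(a,str(x+i),(int(i*f),16),0,.35,(0,255,255))
    for i in range(0,h,10):
        cv2.line(a,(0,int(i*f+f/2)),(5,int(i*f+f/2)),(0,255,255),1); cv2.putText(a,str(y+i),(6,int(i*f+f/2)),0,.35,(0,255,255))
    cv2.imwrite(f"pics/{o}.png",a)
crop("top",155,160,125,70,6.4,"rt"); crop("side",210,138,70,85,7,"rs")
crop("top",306,186,60,60,10,"tt"); crop("side",240,228,65,60,10,"ts")
```

```text
(no output)
```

View pics/rt.png

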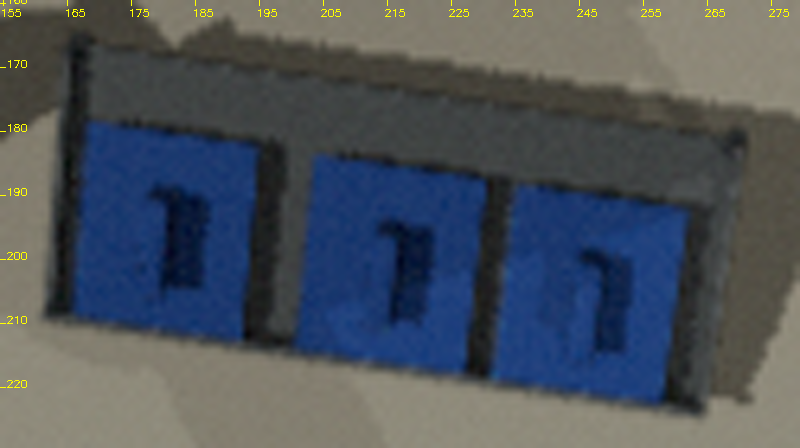

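View pics/rs.png

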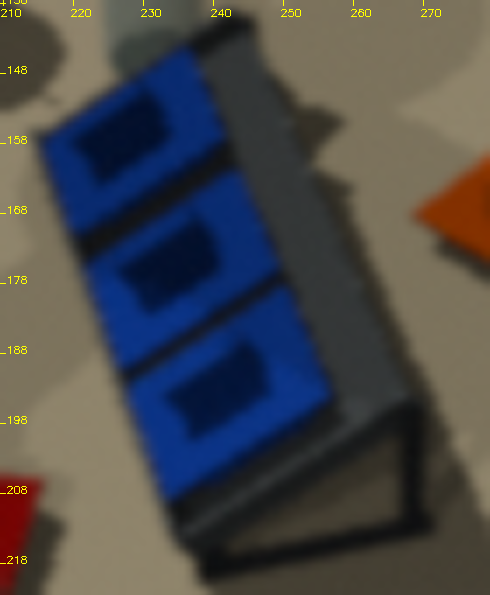

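View pics/tt.png

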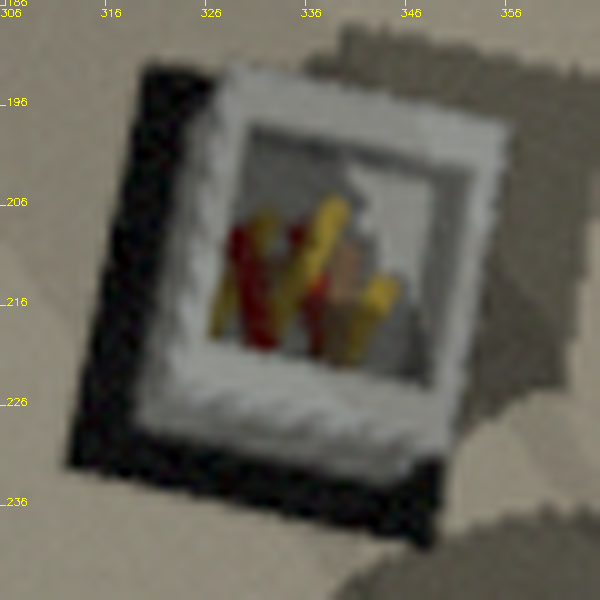

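View pics/ts.png

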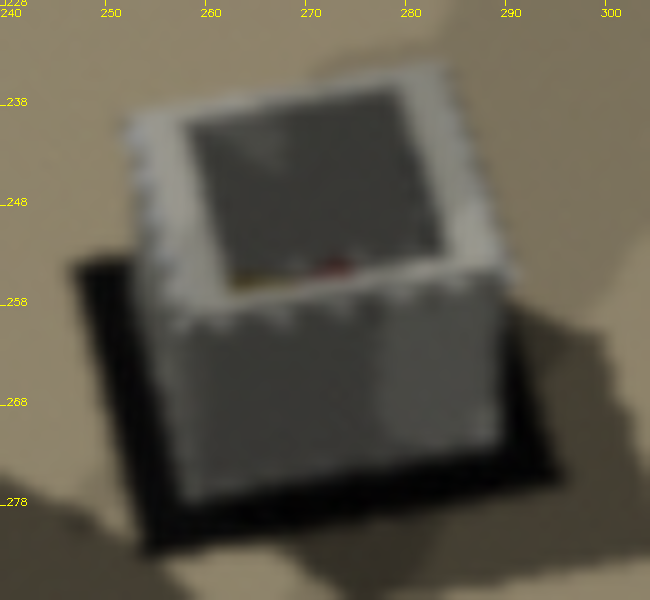

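```bash
cat > fit.py <<'E'
import numpy as np,pickle
from scipy.optimize import least_squares
C={n:pickle.load(open(f"{n}0.pkl","rb")) for n in("top","side")}
def proj(n,X):
    c=C[n];p=np.asarray(X)@np.array(c["R"]).T+np.array(c["t"])
    return np.c_[c["fx"]*p[:,0]/p[:,2]+c["cx"],c["fy"]*p[:,1]/p[:,2]+c["cy"]]
def conv(pts,x,y,f): return np.array([(x+a/f-.5,y+b/f-.5) for a,b in pts])
# order: lip/+y, up/+y, up/-y, lip/-y
T={'L':[(72,318),(88,122),(258,143),(243,340)],'M':[(296,350),(315,154),(486,178),(468,374)],'R':[(492,378),(513,184),(688,208),(664,402)]}
S={'L':[(38,138),(190,46),(232,142),(78,232)],'M':[(84,262),(232,168),(282,265),(125,368)],'R':[(130,382),(285,288),(330,395),(170,498)]}
obs={}
for k in 'LMR': obs[k]=(conv(T[k],155,160,6.4),conv(S[k],210,138,7))
def Rrack(yaw):
    c,s=np.cos(yaw),np.sin(yaw);Rz=np.array([[c,-s,0],[s,c,0],[0,0,1]])
    a=np.radians(-30);return Rz@np.array([[np.cos(a),0,np.sin(a)*1],[0,1,0],[-np.sin(a),0,np.cos(a)]]) if 0 else Rz@np.array([[np.cos(np.pi/6),0,-.5],[0,1,0],[.5,0,np.cos(np.pi/6)]])
def lid(p,i):
    R=Rrack(p[3]);q=[(0,.05),(.12,.05),(.12,-.05),(0,-.05)]
    L=np.array([(a,b+p[4+i],.025) for a,b in q]);return L@R.T+p[:3]
def res(p):
    r=[]
    for i,k in enumerate('LMR'):
        X=lid(p,i)
        r+=[proj("top",X)-obs[k][0],proj("side",X)-obs[k][1]]
    return np.concatenate(r).ravel()
def res2(p): return np.r_[res(p),100*(p[4]+p[5]+p[6])]
if __name__=="__main__":
    f=least_squares(res2,[.4,.1,.05,-.1,.125,0,-.125],loss='soft_l1')
    print("rack",f.x,np.degrees(f.x[3]));print(np.round(res(f.x).reshape(-1,4,2),1).tolist())
    R=Rrack(f.x[3])
    for i in range(3): print('LMR'[i],(f.x[:3]+R@[.06,f.x[4+i],.0295]))
    p=conv
    To=p([(232,62),(508,120)],306,186,10);So=p([(180,318),(130,112),(440,65),(515,278)],240,228,10)
    Ti=p([(210,342),(250,125),(475,165),(432,385)],306,186,10);Si=p([(228,292),(190,122),(400,85),(445,252)],240,228,10)
    Tm=p([(68,465),(145,65),(432,545)],306,186,10);Sm=p([(150,552),(75,265),(562,480)],240,228,10)
    # order: BL(-x,+y), TL(+x,+y), TR(+x,-y), BR(-x,-y)
    def quad(c,yaw,a,b,z):
        cc,s=np.cos(yaw),np.sin(yaw);q=np.array([(-a,b),(a,b),(a,-b),(-a,-b)])/2
        return np.c_[q@np.array([[cc,s],[-s,cc]])+c,np.full(4,z)]
    def rt(v,full=False):
        r=[];Q=quad(v[:2],v[2],v[3],v[4],.114)
        r+=[proj("top",Q)[1:3]-To,proj("side",Q)-So]
        Q=quad(v[:2],v[2],v[5],v[6],.114);r+=[proj("top",Q)-Ti,proj("side",Q)-Si]
        if full: return r
        return np.concatenate(r).ravel()
    g=least_squares(rt,[.4,-.2,-.15,.12,.1,.1,.08],loss='soft_l1');print("tub",g.x,np.degrees(g.x[2]));print([np.round(a,1).tolist() for a in rt(g.x,True)])
    def rm(v):
        Q=quad(v[:2],v[2],v[3],v[4],.004);i=[0,1,3];return np.concatenate([proj("top",Q)[i]-Tm,proj("side",Q)[i]-Sm]).ravel()
    h=least_squares(rm,[.4,-.2,-.15,.16,.14]);print("mat",h.x,np.degrees(h.x[2]),np.round(h.fun,1))
E
python3 fit.py
```

```text
rack [ 0.50183606  0.19434123  0.03522218 -0.12028435  0.12640713 -0.00518021
 -0.12122692] -6.891785578795365
[[[0.2, -0.1], [-0.2, 0.0], [0.2, 0.7], [-0.2, 0.4]], [[0.8, 0.5], [0.0, -0.5], [-0.5, -1.1], [-0.1, 0.5]], [[-0.2, 0.0], [-0.1, 0.2], [0.2, 0.4], [-0.6, 0.1]], [[0.6, 0.7], [1.3, -0.4], [0.2, 0.0], [-0.1, 0.2]], [[-0.1, 0.1], [0.3, 0.0], [0.1, 0.2], [-0.4, 0.3]], [[0.0, 0.6], [0.7, -0.9], [0.8, -0.6], [-0.1, -0.1]]]
L [0.55394688 0.31536983 0.09076993]
M [0.53815712 0.18473327 0.09076993]
R [0.52423215 0.06952505 0.09076993]
tub [ 0.50726078 -0.26975905  1.19206731  0.08005925  0.10108457  0.05038564
  0.06266662] 68.3004260167135
[[[-4.1, 28.7], [-21.5, -2.4]], [[0.3, -3.1], [4.8, 0.7], [0.6, 4.8], [-5.5, 0.3]], [[16.9, 2.9], [-0.1, 19.1], [-16.4, -0.5], [0.9, -17.2]], [[0.7, -3.8], [4.0, 2.6], [-0.2, 5.9], [-4.0, -0.2]]]
mat [ 0.51072156 -0.26676974  0.49601259  0.09798956  0.11916394] 28.419428174700816 [ 14.2   2.1  -5.7  19.5   5.  -19.9  -3.  -17.7  19.9  -4.5 -19.6   5.3]
```

```bash
python3 - <<'E'
s=open('fit.py').read()
s=s.replace("So=p([(180,318),(130,112),(440,65),(515,278)]","So=p([(130,112),(440,65),(515,278),(180,318)]")
s=s.replace("Si=p([(228,292),(190,122),(400,85),(445,252)]","Si=p([(190,122),(400,85),(445,252),(228,292)]")
s=s.replace("Sm=p([(150,552),(75,265),(562,480)]","Sm=p([(75,265),(562,480),(150,552)]")
s=s.replace("proj(\"side\",Q)[i]-Sm","proj(\"side\",Q)[[0,2,3]]-Sm")
open('fit.py','w').write(s)
E
python3 fit.py|tail -4
```

```text
tub [ 0.50977081 -0.26668282 -0.20161953  0.12379693  0.10226496  0.08165555
  0.08147308] -11.551948272811565
[[[-0.1, 0.1], [-0.1, 0.6]], [[-0.0, 0.2], [0.9, -0.2], [0.1, -0.8], [0.4, 0.7]], [[-0.6, -0.1], [-0.2, -0.0], [-0.7, 1.0], [-0.6, 0.7]], [[0.0, 0.3], [0.1, 0.7], [0.8, 0.5], [0.7, 0.1]]]
mat [ 0.51006354 -0.2664975  -0.19157248  0.15997325  0.14046114] -10.976294317354496 [-0.3  0.2 -0.1  0.2 -0.5  0.2  0.4  0.2  0.3  0.1  0.2  0.3]
```

```bash
cat > h.py <<'E'
import numpy as np,sys
from scipy.spatial.transform import Rotation as Ro, Slerp
from fit import Rrack
PSI=np.radians(-6.89)
RR=Rrack(PSI)
LID={'L':np.array([.55395,.31537,.09077]),'M':np.array([.53816,.18473,.09077]),'R':np.array([.52423,.06953,.09077])}
RG=RR@np.diag([1,-1,-1.])     # grasp orientation at the rack
TUB=np.array([.5099,-.2666,.114])
TYAW=-11.3
def RT(yaw=TYAW): return Ro.from_euler('z',yaw,degrees=True).as_matrix()@np.diag([1,-1,-1.])
def grasp(k,off,d=.018): return LID[k]+RR@np.array([0,0,d+off])
def plan(p,R,n,cur=None,q=True):
    from workcell import bot
    o=bot.get_obs(); p0=o["ee_pos"];R0=Ro.from_euler('xyz',o["tcp_rot"],degrees=True)
    R1=Ro.from_matrix(R);sl=Slerp([0,1],Ro.concatenate([R0,R1]))
    w=(R0.inv()*R1).as_rotvec()/n
    for i in range(n):
        a=sl(i/n).as_matrix()
        print(np.round(a.T@(np.asarray(p)-p0)/n*1000,1).tolist(),np.round(w,3).tolist())
    print("t",round(o["time"],2),"pos",np.round(p0,4),"rpy",np.round(o["tcp_rot"],2),"F",np.round(o["wrist_force"],1),"open",round(o["opening"]*1000,1),"q",np.round(o["q"],0))
E
python3 -c "
from h import *
plan(grasp('R',.1),RG,15)"
```

```text
[31.2, -32.9, 3.8] [-0.007, 0.034, 0.026]
[30.2, -33.7, 4.6] [-0.007, 0.034, 0.026]
[29.1, -34.5, 5.4] [-0.007, 0.034, 0.026]
[28.0, -35.3, 6.2] [-0.007, 0.034, 0.026]
[26.9, -36.1, 6.9] [-0.007, 0.034, 0.026]
[25.6, -36.8, 7.5] [-0.007, 0.034, 0.026]
[24.4, -37.5, 8.1] [-0.007, 0.034, 0.026]
[23.1, -38.2, 8.7] [-0.007, 0.034, 0.026]
[21.8, -38.9, 9.2] [-0.007, 0.034, 0.026]
[20.4, -39.5, 9.6] [-0.007, 0.034, 0.026]
[19.1, -40.1, 10.0] [-0.007, 0.034, 0.026]
[17.6, -40.7, 10.4] [-0.007, 0.034, 0.026]
[16.2, -41.2, 10.6] [-0.007, 0.034, 0.026]
[14.7, -41.7, 10.9] [-0.007, 0.034, 0.026]
[13.3, -42.1, 11.1] [-0.007, 0.034, 0.026]
t 0.9 pos [ 0.154  -0.528   0.2503] rpy [-180.      0.     16.26] F [-0.5 -0.6  0.2] open 85.2 q [-74.   5.  10.  95.  -0.  90.]
```

>>> servo_tool:
  motion:
    - [[31,-33,4,-0.007,0.034,0.026],[30,-34,5,-0.007,0.034,0.026],[29,-34.5,5,-0.007,0.034,0.026],[28,-35,6,-0.007,0.034,0.026],[27,-36,7,-0.007,0.034,0.026]]
  gripper: 85
  newtons: 50

```text
time: 1.4
ee_pos: [0.2577, -0.3251, 0.2309]
tcp_rot: [178.6, -9.9, 8.8]
wrist_force: [0.7, 0.2, 0.0]
opening: 0.085
```

>>> servo_tool:
  motion:
    - [[26,-37,7,-0.007,0.034,0.026],[24,-37.5,8,-0.007,0.034,0.026],[23,-38,9,-0.007,0.034,0.026],[22,-39,9,-0.007,0.034,0.026],[20,-39.5,10,-0.007,0.034,0.026]]

```text
time: 1.9
ee_pos: [0.3607, -0.1234, 0.2117]
tcp_rot: [178.5, -20.0, 1.4]
wrist_force: [1.5, -0.4, -0.2]
opening: 0.0849
```

>>> servo_tool:
  motion:
    - [[19,-40,10,-0.007,0.034,0.026],[18,-41,10,-0.007,0.034,0.026],[16,-41,11,-0.007,0.034,0.026],[15,-42,11,-0.007,0.034,0.026],[13,-42,11,-0.007,0.034,0.026]]

```text
time: 2.4
ee_pos: [0.4585, -0.0036, 0.1923]
tcp_rot: [-179.1, -29.7, -0.9]
wrist_force: [0.5, 0.3, 0.9]
opening: 0.0849
```

```bash
python3 -c "
from h import *
plan(grasp('R',.03),RG,4)"
```

```text
[1.4, -18.9, 18.4] [-0.017, 0.001, 0.023]
[1.0, -19.2, 18.0] [-0.017, 0.001, 0.023]
[0.5, -19.5, 17.7] [-0.017, 0.001, 0.023]
[0.0, -19.8, 17.4] [-0.017, 0.001, 0.023]
t 2.4 pos [ 0.4585 -0.0036  0.1923] rpy [-179.1   -29.71   -0.92] F [0.5 0.3 0.9] open 84.9 q [ -1. -38. -36.  63.   1. 180.]
```

>>> servo_tool:
  motion:
    - [[0,0,0,0,0,-0.145],[0,0,0,0,0,-0.145],[0,0,0,0,0,-0.145],[0,0,0,0,0,-0.145],[0,0,0,0,0,-0.145]]

```text
time: 2.9
ee_pos: [0.4577, -0.0052, 0.1922]
tcp_rot: [159.8, -22.1, 45.0]
wrist_force: [-0.1, 0.8, -0.1]
opening: 0.0849
```

>>> servo_tool:
  motion:
    - [[0,0,0,0,0,-0.145],[0,0,0,0,0,-0.145],[0,0,0,0,0,-0.145],[0,0,0,0,0,-0.145],[0,0,0,0,0,-0.145]]

```text
time: 3.4
ee_pos: [0.4577, -0.0052, 0.1922]
tcp_rot: [150.6, -4.0, 83.6]
wrist_force: [0.8, -0.6, 0.4]
opening: 0.0848
```

>>> servo_tool:
  motion:
    - [[0,0,0,0,0,-0.145],[0,0,0,0,0,-0.145],[0,0,0,0,0,-0.145],[0,0,0,0,0,-0.145],[0,0,0,0,0,-0.145]]

```text
time: 3.9
ee_pos: [0.4577, -0.0052, 0.1922]
tcp_rot: [154.6, 15.8, 120.5]
wrist_force: [0.1, 0.0, 0.3]
opening: 0.0849
```

>>> servo_tool:
  motion:
    - [[0,0,0,0,0,-0.145],[0,0,0,0,0,-0.145],[0,0,0,0,0,-0.145],[0,0,0,0,0,-0.145],[0,0,0,0,0,-0.145]]

```text
time: 4.4
ee_pos: [0.4577, -0.0052, 0.1922]
tcp_rot: [171.6, 28.5, 163.5]
wrist_force: [-0.4, -0.1, -0.6]
opening: 0.0853
```

```bash
sed -i "s/^RG=.*/RG=RR@np.diag([-1,1,-1.])/; s/@np.diag(\[1,-1,-1.\])/@np.diag([-1,1,-1.])/" h.py; grep diag h.py; python3 -c "
from h import *
plan(grasp('R',.04),RG,5)"
```

```text
RG=RR@np.diag([-1,1,-1.])
def RT(yaw=TYAW): return Ro.from_euler('z',yaw,degrees=True).as_matrix()@np.diag([-1,1,-1.])
[2.4, 15.4, 12.7] [0.013, -0.003, -0.03]
[2.0, 15.7, 12.5] [0.013, -0.003, -0.03]
[1.6, 15.9, 12.3] [0.013, -0.003, -0.03]
[1.1, 16.1, 12.1] [0.013, -0.003, -0.03]
[0.7, 16.3, 11.9] [0.013, -0.003, -0.03]
t 4.4 pos [ 0.4577 -0.0052  0.1922] rpy [171.61  28.51 163.49] F [-0.4 -0.1 -0.6] open 85.3 q [ -1. -39. -36.  63.   1.  13.]
```

>>> servo_tool:
  motion:
    - [[2.5,15.5,12.5,0.013,-0.003,-0.03],[2,15.5,12.5,0.013,-0.003,-0.03],[1.5,16,12.5,0.013,-0.003,-0.03],[1,16,12,0.013,-0.003,-0.03],[0.5,16.5,12,0.013,-0.003,-0.03]]

```text
time: 4.9
ee_pos: [0.4964, 0.0737, 0.1412]
tcp_rot: [180.0, 30.0, 172.9]
wrist_force: [0.6, -0.9, 0.1]
opening: 0.0854
```

```bash
python3 -c "
from h import *
plan(grasp('R',.00),RG,5)
from workcell import bot
import cv2
for n in('side','top'):
    cv2.imwrite('pics/g1%s.png'%n,cv2.resize(bot.camera(n)['color'][130:260,150:330,::-1],None,fx=4,fy=4,interpolation=cv2.INTER_CUBIC))"
```

```text
[0.2, -0.2, 7.9] [-0.0, -0.0, -0.001]
[0.2, -0.2, 7.9] [-0.0, -0.0, -0.001]
[0.2, -0.2, 7.9] [-0.0, -0.0, -0.001]
[0.2, -0.2, 7.9] [-0.0, -0.0, -0.001]
[0.2, -0.2, 7.9] [-0.0, -0.0, -0.001]
t 4.9 pos [0.4964 0.0737 0.1412] rpy [179.98  30.   172.93] F [ 0.6 -0.9  0.1] open 85.4 q [ 14. -30. -37.  55. -10.  18.]
```

View pics/g1top.png

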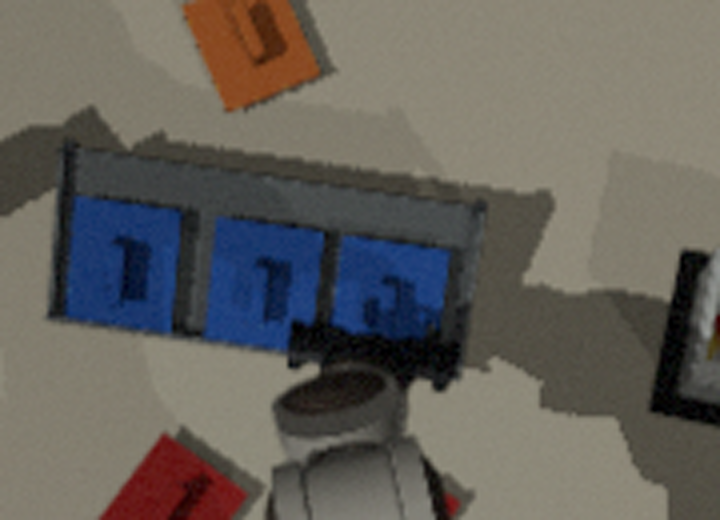

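View pics/g1side.png

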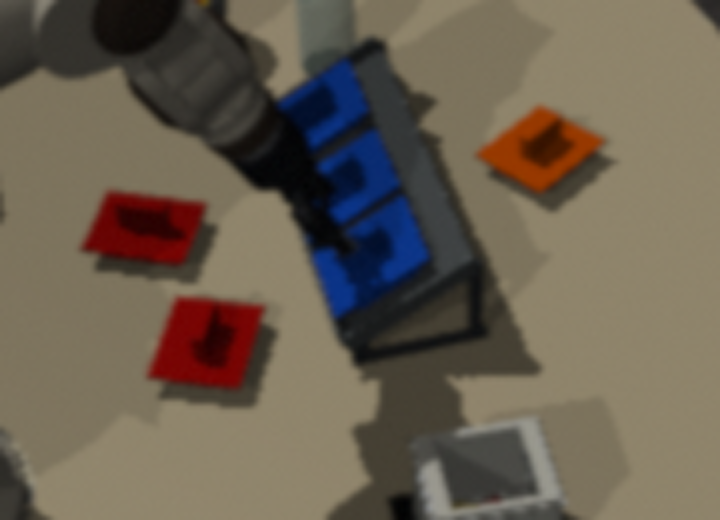

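>>> servo_tool:
  motion:
    - [[0,0,8,0,0,0],[0,0,8,0,0,0],[0,0,8,0,0,0],[0,0,8,0,0,0],[0,0,8,0,0,0]]

```text
time: 5.5
ee_pos: [0.5164, 0.0701, 0.1061]
tcp_rot: [179.9, 30.0, 172.8]
wrist_force: [-0.1, -0.0, -0.9]
opening: 0.0849
```

>>> servo_tool:
  motion:
    - [[0,0,0,0,0,0],[0,0,0,0,0,0],[0,0,0,0,0,0],[0,0,0,0,0,0],[0,0,0,0,0,0]]
  gripper: 0
  newtons: 50

```text
time: 6.0
ee_pos: [0.5161, 0.0707, 0.1072]
tcp_rot: [179.9, 30.0, 172.9]
wrist_force: [-3.2, 0.2, 1.8]
opening: 0.0155
```

>>> servo_tool:
  motion:
    - [[0,0,0,0,0,0],[0,0,0,0,0,0],[0,0,0,0,0,0]]

```text
time: 6.3
ee_pos: [0.5161, 0.0708, 0.1072]
tcp_rot: [179.9, 30.0, 172.9]
wrist_force: [-5.2, 0.6, 5.7]
opening: 0.0151
```

>>> servo_tool:
  motion:
    - [[0,0,-10,0,0,0],[0,0,-15,0,0,0],[0,0,-20,0,0,0],[0,0,-20,0,0,0],[0,0,-20,0,0,0]]

```text
time: 6.8
ee_pos: [0.473, 0.0757, 0.181]
tcp_rot: [179.9, 29.9, 172.8]
wrist_force: [-0.7, 0.6, -1.3]
opening: 0.0149
```

```bash
python3 -c "
from h import *
plan([.47,-.09,.28],RT(),8)
from workcell import bot
import cv2
for n in('side','top'):
    cv2.imwrite('pics/g2%s.png'%n,cv2.resize(bot.camera(n)['color'][130:260,150:330,::-1],None,fx=4,fy=4,interpolation=cv2.INTER_CUBIC))"
```

```text
[-8.1, -20.6, -9.7] [0.002, 0.065, 0.009]
[-7.6, -20.5, -10.1] [0.002, 0.065, 0.009]
[-7.1, -20.5, -10.5] [0.002, 0.065, 0.009]
[-6.6, -20.5, -10.9] [0.002, 0.065, 0.009]
[-6.1, -20.4, -11.3] [0.002, 0.065, 0.009]
[-5.5, -20.4, -11.6] [0.002, 0.065, 0.009]
[-4.9, -20.4, -11.9] [0.002, 0.065, 0.009]
[-4.3, -20.4, -12.2] [0.002, 0.065, 0.009]
t 6.8 pos [0.473  0.0757 0.181 ] rpy [179.94  29.92 172.85] F [-0.7  0.6 -1.3] open 14.9 q [ 15. -34. -34.  61. -11.  19.]
```

View pics/g2side.png

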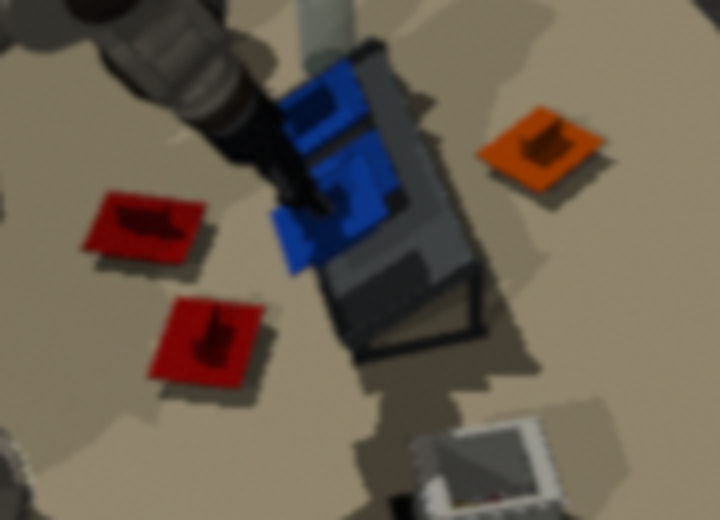

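>>> servo_tool:
  motion:
    - [[-8,-20.5,-10,0.002,0.065,0.009],[-7.5,-20.5,-10,0.002,0.065,0.009],[-7,-20.5,-10.5,0.002,0.065,0.009],[-6.5,-20.5,-11,0.002,0.065,0.009],[-6,-20.5,-11,0.002,0.065,0.009]]

```text
time: 7.4
ee_pos: [0.4715, -0.0287, 0.2415]
tcp_rot: [179.5, 11.1, 170.2]
wrist_force: [0.2, -0.1, -1.2]
opening: 0.0151
```

>>> servo_tool:
  motion:
    - [[-5.5,-20.5,-11.5,0.002,0.065,0.009],[-5,-20.5,-12,0.002,0.065,0.009],[-4.5,-20.5,-12,0.002,0.065,0.009]]

```text
time: 7.7
ee_pos: [0.4707, -0.0914, 0.2781]
tcp_rot: [179.7, -0.0, 168.7]
wrist_force: [0.7, 0.0, -0.5]
opening: 0.0149
```

```bash
python3 -c "
from h import *
off=RR.T@(np.array([.5161,.0708,.1072])-LID['R']);print('off in lid',off)
Rt=Ro.from_euler('z',TYAW,degrees=True).as_matrix()
print('home tcp',TUB+[0,0,.0095]+Rt@off)
plan(TUB+[0,0,.0095+.05]+Rt@off,RT(),7)
"
```

```text
off in lid [0.00109312 0.00028552 0.01834062]
home tcp [ 0.51102787 -0.2665342   0.14184062]
[-10.6, -23.5, 12.2] [0.001, -0.0, -0.0]
[-10.6, -23.4, 12.2] [0.001, -0.0, -0.0]
[-10.6, -23.4, 12.2] [0.001, -0.0, -0.0]
[-10.6, -23.4, 12.3] [0.001, -0.0, -0.0]
[-10.6, -23.4, 12.3] [0.001, -0.0, -0.0]
[-10.6, -23.4, 12.3] [0.001, -0.0, -0.0]
[-10.6, -23.4, 12.3] [0.001, -0.0, -0.0]
t 7.7 pos [ 0.4707 -0.0914  0.2781] rpy [ 1.7973e+02 -5.0000e-02  1.6868e+02] F [ 0.7  0.  -0.5] open 14.9 q [-11.  -4.   4.  98.   0.   0.]
```

>>> servo_tool:
  motion:
    - [[-10.5,-23.5,11,0,0,0],[-10.5,-23.5,11,0,0,0],[-10.5,-23.5,11,0,0,0],[-10.5,-23.5,12,0,0,0],[-10.5,-23.5,13,0,0,0]]

```text
time: 8.2
ee_pos: [0.4994, -0.2169, 0.2185]
tcp_rot: [179.7, 0.1, 168.7]
wrist_force: [0.3, 0.2, -0.9]
opening: 0.0149
```

>>> servo_tool:
  motion:
    - [[-10.5,-23.5,13,0,0,0],[-10.5,-23.5,13,0,0,0],[0,0,0,0,0,0]]

```text
time: 8.5
ee_pos: [0.5102, -0.2679, 0.19]
tcp_rot: [179.7, -0.1, 168.6]
wrist_force: [-0.7, 0.7, -1.4]
opening: 0.0154
```

```bash
python3 -c "
from h import *
plan([ .51102787,-.2665342,.14184062+.03],RT(),3)
from workcell import bot
import cv2,pickle
for n in('side','top'):
    p=bot.camera(n); pickle.dump(p,open('h1%s.pkl'%n,'wb'))
    c=p['color'][170:290,220:380] if n=='side' else p['color'][160:280,260:420]
    cv2.imwrite('pics/h1%s.png'%n,cv2.resize(c[:,:,::-1],None,fx=5,fy=5,interpolation=cv2.INTER_CUBIC))"
```

```text
[-0.2, 0.5, 6.1] [0.002, -0.001, -0.001]
[-0.2, 0.5, 6.1] [0.002, -0.001, -0.001]
[-0.2, 0.5, 6.1] [0.002, -0.001, -0.001]
t 8.5 pos [ 0.5102 -0.2679  0.19  ] rpy [ 1.7970e+02 -1.1000e-01  1.6858e+02] F [-0.7  0.7 -1.4] open 15.4 q [-28.   8.   7.  89.   0. -16.]
```

View pics/h1side.png

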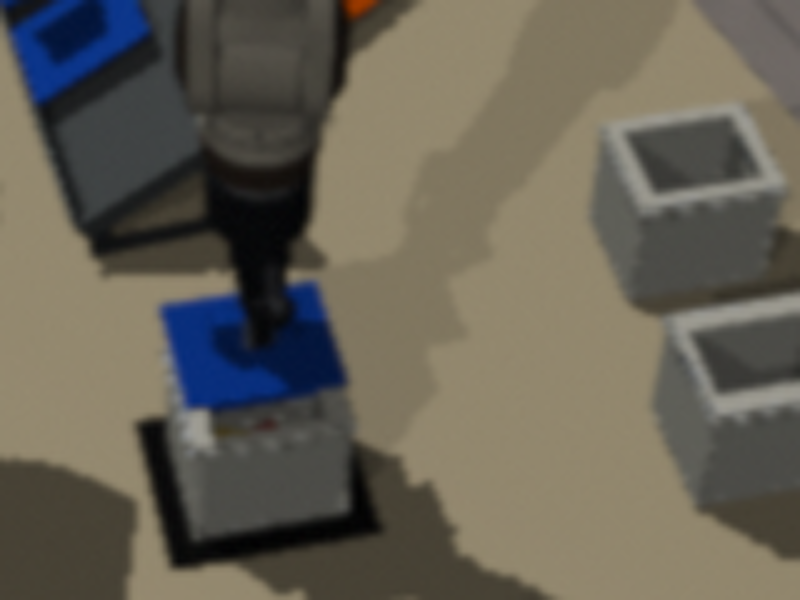

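View pics/h1top.png

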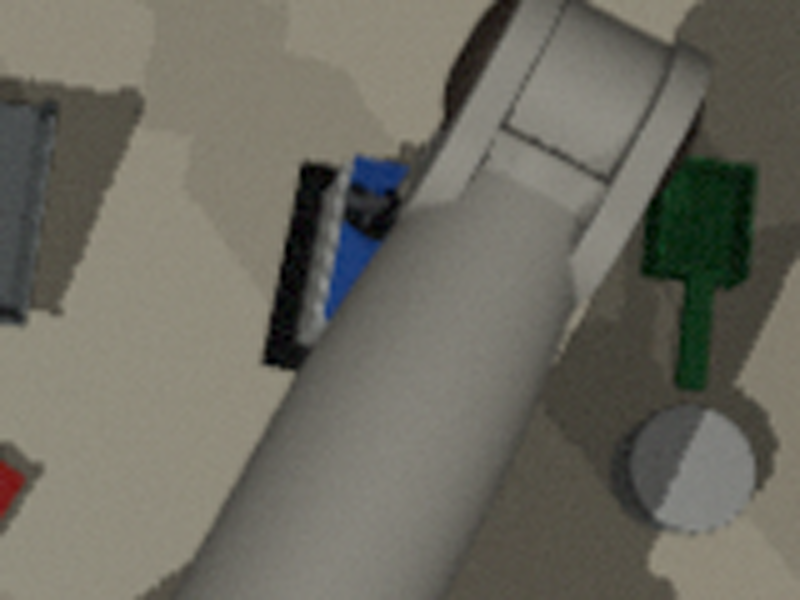

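```bash
cat >> h.py <<'E'
def lidfit(pts,ox,oy,f,z,n="side",order=(0,1,2,3)):
    from fit import proj,conv
    from scipy.optimize import least_squares
    P=conv(pts,ox,oy,f)
    def quad(v):
        q=np.array([(-.06,.05),(.06,.05),(.06,-.05),(-.06,-.05)]);c,s=np.cos(v[2]),np.sin(v[2])
        return np.c_[q@np.array([[c,s],[-s,c]])+v[:2],np.full(4,z)]
    r=least_squares(lambda v:(proj(n,quad(v))-P).ravel(),[.51,-.267,-.2]);print(r.x[:2],np.degrees(r.x[2]),np.round(r.fun,1))
E
python3 -c "
from h import *
lidfit([(162,305),(318,283),(345,382),(190,408)],220,170,5,.19-.0183-.0045)"
```

```text
[ 0.50323455 -0.26891813] -12.045299275969729 [-0.4 -0.1  0.1 -0.4  1.1  0.2 -0.9  0.2]
```

```bash
python3 -c "
import pickle,cv2,numpy as np
from fit import proj
from scipy.spatial.transform import Rotation as Ro
p=pickle.load(open('h1side.pkl','rb'))['color'][218:283,242:298,::-1]
a=cv2.resize(p,None,fx=10,fy=9.2,interpolation=cv2.INTER_CUBIC)
a=cv2.resize(p,None,fx=9,fy=9,interpolation=cv2.INTER_CUBIC)
def draw(c,yaw,A,B,z,col):
    q=np.array([(-A,B),(A,B),(A,-B),(-A,-B)])/2;t=np.radians(yaw)
    X=np.c_[q@np.array([[np.cos(t),np.sin(t)],[-np.sin(t),np.cos(t)]])+c,np.full(4,z)]
    uv=(proj('side',X)+.5-[242,218])*9
    cv2.polylines(a,[np.int32(uv)],True,col,1)
draw([.5092,-.2681],-11.3,.12,.1,.1672,(0,255,255))
draw([.5092,-.2681],-11.3,.12,.1,.1622,(0,255,0))
draw([.5099,-.2666],-11.3,.12,.1,.114,(0,0,255))
cv2.imwrite('pics/h1z.png',a)"
```

```text
(no output)
```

View pics/h1z.png

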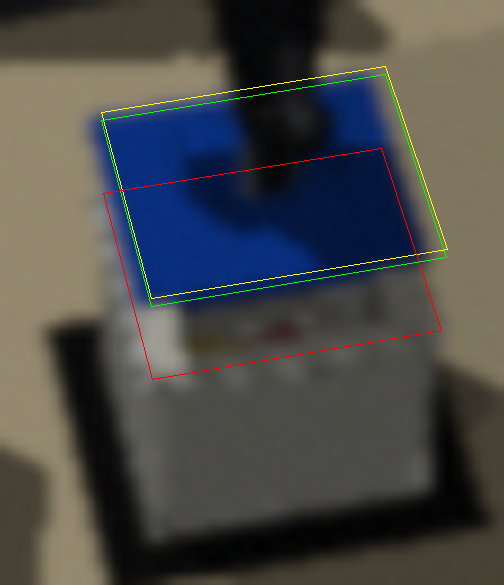

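```bash
python3 -c "
from h import *
plan([ .5128,-.2668,.166],RT(),3)"
```

```text
[-0.9, -0.2, 8.9] [0.002, 0.0, -0.0]
[-0.9, -0.2, 8.9] [0.002, 0.0, -0.0]
[-0.9, -0.1, 8.9] [0.002, 0.0, -0.0]
t 8.6 pos [ 0.5103 -0.2659  0.1926] rpy [1.7970e+02 1.0000e-02 1.6865e+02] F [ 0.4  0.8 -1.3] open 15.2 q [-28.   8.   7.  89.   0. -16.]
```

>>> servo_tool:
  motion:
    - [[-1,0,9,0.002,0,0],[-1,0,9,0.002,0,0],[-1,0,8,0.002,0,0],[0,0,0,0,0,0],[0,0,0,0,0,0]]

```text
time: 9.1
ee_pos: [0.5136, -0.2659, 0.168]
tcp_rot: [-179.9, 0.1, 168.7]
wrist_force: [0.4, 0.0, -1.1]
opening: 0.0149
```

>>> servo_tool:
  motion:
    - [[0,0,2,0,0,0],[0,0,2,0,0,0],[0,0,1,0,0,0],[0,0,0,0,0,0]]

```text
time: 9.5
ee_pos: [0.514, -0.2672, 0.1642]
tcp_rot: [-179.8, 0.3, 168.7]
wrist_force: [-1.7, -4.1, 4.9]
opening: 0.0151
```

>>> servo_tool:
  motion:
    - [[0.5,-1,0,0,0,0],[0.5,-1,0,0,0,0],[0,0,1,0,0,0],[0,0,0,0,0,0]]

```text
time: 9.9
ee_pos: [0.5128, -0.2679, 0.1621]
tcp_rot: [-179.9, 0.2, 168.7]
wrist_force: [4.6, 0.1, 1.0]
opening: 0.0148
```

>>> servo_tool:
  motion:
    - [[0,0,1,0,0,0],[0,0,1,0,0,0],[0,0,0,0,0,0]]

```text
time: 10.2
ee_pos: [0.5132, -0.2681, 0.161]
tcp_rot: [-179.9, 0.3, 168.7]
wrist_force: [5.7, 0.6, 4.9]
opening: 0.0152
```

>>> servo_tool:
  motion:
    - [[-1,0,0,0,0,0],[-0.5,0,1,0,0,0],[0,0,1,0,0,0],[0,0,0,0,0,0]]

```text
time: 10.6
ee_pos: [0.514, -0.2684, 0.1582]
tcp_rot: [-179.9, 0.2, 168.7]
wrist_force: [3.5, -0.1, 4.1]
opening: 0.0151
```

>>> servo_tool:
  motion:
    - [[0,0,1,0,0,0],[0,0,1,0,0,0],[0,0,0,0,0,0]]

```text
time: 10.9
ee_pos: [0.5139, -0.2684, 0.1564]
tcp_rot: [-179.9, 0.2, 168.7]
wrist_force: [2.4, -1.4, 4.8]
opening: 0.0152
```

>>> servo_tool:
  motion:
    - [[-0.5,0,1,0,0,0],[0,0,1,0,0,0],[0,0,1,0,0,0],[0,0,0,0,0,0]]

```text
time: 11.3
ee_pos: [0.514, -0.2684, 0.1523]
tcp_rot: [-179.9, 0.1, 168.7]
wrist_force: [2.6, -0.7, -0.4]
opening: 0.0152
```

>>> servo_tool:
  motion:
    - [[0,0,1,0,0,0],[0,0,1,0,0,0],[0,0,1,0,0,0],[0,0,0,0,0,0]]

```text
time: 11.7
ee_pos: [0.5139, -0.2682, 0.1494]
tcp_rot: [-179.9, 0.1, 168.7]
wrist_force: [0.9, -0.2, -3.0]
opening: 0.015
```

>>> servo_tool:
  motion:
    - [[0,0,1,0,0,0],[0,0,1,0,0,0],[0,0,1,0,0,0],[0,0,1,0,0,0],[0,0,0,0,0,0]]

```text
time: 12.2
ee_pos: [0.5142, -0.2685, 0.147]
tcp_rot: [-179.9, 0.2, 168.7]
wrist_force: [-2.2, -0.8, 4.9]
opening: 0.0155
```

>>> servo_tool:
  motion:
    - [[0,0,1,0,0,0],[0,0,1,0,0,0],[0,0,1,0,0,0],[0,0,0,0,0,0]]

```text
time: 12.6
ee_pos: [0.5142, -0.2684, 0.1469]
tcp_rot: [-179.9, 0.3, 168.7]
wrist_force: [-9.4, 4.4, 24.6]
opening: 0.0152
```

```bash
python3 -c "
from h import *
from workcell import bot
import cv2,pickle
from fit import proj
p=bot.camera('side'); pickle.dump(p,open('h2side.pkl','wb'))
a=cv2.resize(p['color'][218:283,242:298,::-1],None,fx=9,fy=9,interpolation=cv2.INTER_CUBIC)
cv2.imwrite('pics/h2raw.png',a)
def draw(c,yaw,A,B,z,col):
    q=np.array([(-A,B),(A,B),(A,-B),(-A,-B)])/2;t=np.radians(yaw)
    X=np.c_[q@np.array([[np.cos(t),np.sin(t)],[-np.sin(t),np.cos(t)]])+c,np.full(4,z)]
    uv=(proj('side',X)+.5-[242,218])*9
    cv2.polylines(a,[np.int32(uv)],True,col,1)
draw([.5099,-.2666],-11.3,.12,.1,.119,(0,255,255))
draw([.5099,-.2666],-11.3,.12,.1,.114,(0,0,255))
cv2.imwrite('pics/h2z.png',np.hstack([a,cv2.imread('pics/h2raw.png')])[:,:1010][:, ::1]); 
b=cv2.imread('pics/h2z.png'); cv2.imwrite('pics/h2z.png',cv2.resize(b,(800,int(b.shape[0]*800/b.shape[1]))))
o=bot.get_obs();print(o['ee_pos'],o['wrist_force'])"
```

```text
[ 0.51420478 -0.2684698   0.14692719] [-10.30927146   4.30888016  24.02003519]
```

View pics/h2z.png

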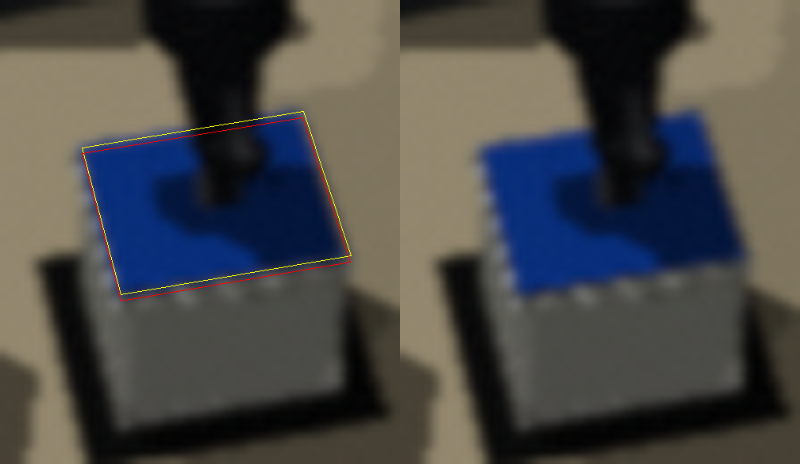

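>>> servo_tool:
  motion:
    - [[0,0,-1,0,0,0],[0,0,-1,0,0,0],[0,0,0,0,0,0]]

```text
time: 12.95
ee_pos: [0.5142, -0.2685, 0.147]
tcp_rot: [-179.9, 0.2, 168.7]
wrist_force: [-4.6, 1.5, 11.0]
opening: 0.0154
```

>>> servo_tool:
  motion:
    - [[0,0,0,0,0,0],[0,0,0,0,0,0],[0,0,0,0,0,0],[0,0,0,0,0,0],[0,0,0,0,0,0]]
  gripper: 85

```text
time: 13.45
ee_pos: [0.5143, -0.2684, 0.1449]
tcp_rot: [-179.9, 0.1, 168.7]
wrist_force: [-0.2, 0.2, 0.3]
opening: 0.0841
```

>>> servo_tool:
  motion:
    - [[0,0,-5,0,0,0],[0,0,-10,0,0,0],[0,0,-25,0,0,0],[0,0,-40,0,0,0],[0,0,-40,0,0,0]]

```text
time: 13.95
ee_pos: [0.5137, -0.268, 0.267]
tcp_rot: [-179.9, 0.1, 168.7]
wrist_force: [1.2, -0.5, 1.1]
opening: 0.085
```

>>> servo_tool:
  motion:
    - [[40,0,-20,0,0,0],[40,0,0,0,0,0],[40,0,0,0,0,0],[0,0,0,0,0,0]]

```text
time: 14.35
ee_pos: [0.3931, -0.2439, 0.2872]
tcp_rot: [-179.8, 0.3, 168.6]
wrist_force: [1.4, -0.7, 0.1]
opening: 0.085
```

```bash
python3 -c "
from h import *
from workcell import bot
import cv2,pickle
from fit import proj
def draw(a,n,c,yaw,A,B,z,col,o,f):
    q=np.array([(-A,B),(A,B),(A,-B),(-A,-B)])/2;t=np.radians(yaw)
    X=np.c_[q@np.array([[np.cos(t),np.sin(t)],[-np.sin(t),np.cos(t)]])+c,np.full(4,z)]
    cv2.polylines(a,[np.int32((proj(n,X)+.5-o)*f)],True,col,1)
ims=[]
for n,o in(('side',(242,228)),('top',(306,186))):
    p=bot.camera(n); cv2.imwrite(f'pics/end_{n}.png',p['color'][:,:,::-1])
    a=cv2.resize(p['color'][o[1]:o[1]+56,o[0]:o[0]+56,::-1],None,fx=7,fy=7,interpolation=cv2.INTER_CUBIC)
    draw(a,n,[.5099,-.2666],-11.3,.12,.1,.119,(0,255,255),o,7); ims.append(a)
cv2.imwrite('pics/h3.png',np.hstack(ims))
o=bot.get_obs();print(o['time'],o['ee_pos'],o['wrist_force'],o['opening'])"
```

```text
14.45 [ 0.39606467 -0.24472935  0.28620247] [ 1.05194511  0.16333427 -0.2703994 ] 0.08482748334120499
```

View pics/h3.png

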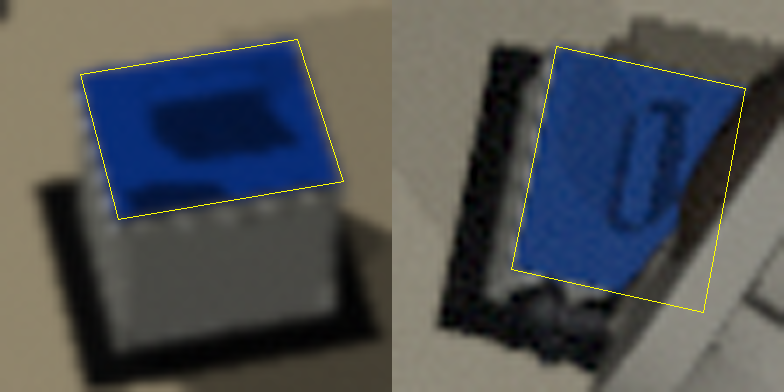

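View pics/end_top.png

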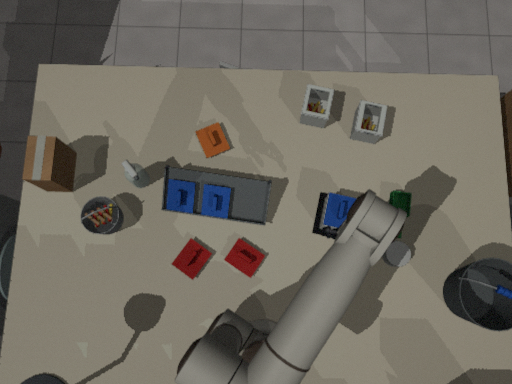

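View pics/end_side.png

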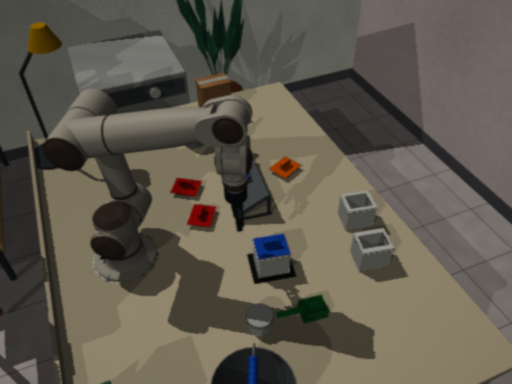

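>>> servo_tool:
  motion:
    - [[-40,0,0,0,0,0],[-40,0,0,0,0,0],[-38,0,0,0,0,0],[0,0,30,0,0,0],[0,0,30,0,0,0]]
  gripper: 0

```text
time: 14.95
ee_pos: [0.5149, -0.2683, 0.2234]
tcp_rot: [-179.9, 0.1, 168.8]
wrist_force: [-0.3, -0.7, 0.1]
opening: 0.0118
```

>>> servo_tool:
  motion:
    - [[0,0,30,0,0,0],[0,0,10,0,0,0],[0,0,4,0,0,0],[0,0,0,0,0,0],[0,0,0,0,0,0]]

```text
time: 15.45
ee_pos: [0.513, -0.2683, 0.1828]
tcp_rot: [-179.9, 0.3, 168.7]
wrist_force: [-0.5, -0.0, 0.0]
opening: 0.0001
```

>>> servo_tool:
  motion:
    - [[0,0,2,0,0,0],[0,0,2,0,0,0],[0,0,2,0,0,0],[0,0,0,0,0,0]]

```text
time: 15.85
ee_pos: [0.5122, -0.268, 0.1749]
tcp_rot: [-179.9, 0.1, 168.7]
wrist_force: [0.0, -0.1, 0.7]
opening: -0.0001
```

>>> servo_tool:
  motion:
    - [[0,0,2,0,0,0],[0,0,1,0,0,0],[0,0,1,0,0,0],[0,0,0,0,0,0]]

```text
time: 16.25
ee_pos: [0.5123, -0.268, 0.1721]
tcp_rot: [-179.9, 0.2, 168.7]
wrist_force: [-2.0, 1.2, 7.4]
opening: -0.0003
```

>>> servo_tool:
  motion:
    - [[0,0,1,0,0,0],[0,0,1,0,0,0],[0,0,0,0,0,0]]

```text
time: 16.55
ee_pos: [0.5123, -0.268, 0.172]
tcp_rot: [-179.9, 0.3, 168.7]
wrist_force: [-6.5, 3.2, 18.3]
opening: 0.0001
```

>>> servo_tool:
  motion:
    - [[0,0,-5,0,0,0],[0,0,-20,0,0,0],[0,0,-40,0,0,0],[0,0,-40,0,0,0],[40,0,-20,0,0,0]]

```text
time: 17.05
ee_pos: [0.4756, -0.2608, 0.295]
tcp_rot: [-179.9, 0.2, 168.8]
wrist_force: [-0.4, -0.2, -0.3]
opening: 0.0
```

>>> servo_tool:
  motion:
    - [[40,-30,0,0,0,0],[40,-30,0,0,0,0],[10,-30,0,0,0,0],[0,0,0,0,0,0]]

```text
time: 17.45
ee_pos: [0.3649, -0.3327, 0.2941]
tcp_rot: [-179.8, 0.2, 168.5]
wrist_force: [1.3, 0.5, -0.0]
opening: -0.0
```

```bash
python3 -c "
from workcell import bot
import cv2
for n in ('side','top'):
    p=bot.camera(n); cv2.imwrite(f'pics/fin_{n}.png',cv2.resize(p['color'][95:345,110:430,::-1],None,fx=2.4,fy=2.4,interpolation=cv2.INTER_CUBIC))
o=bot.get_obs();print(o['time'],o['ee_pos'],o['wrist_force'])"
```

```text
17.55 [ 0.36660076 -0.33094955  0.29385851] [ 0.7308402  -0.57724396 -0.98413029]
```

View pics/fin_top.png

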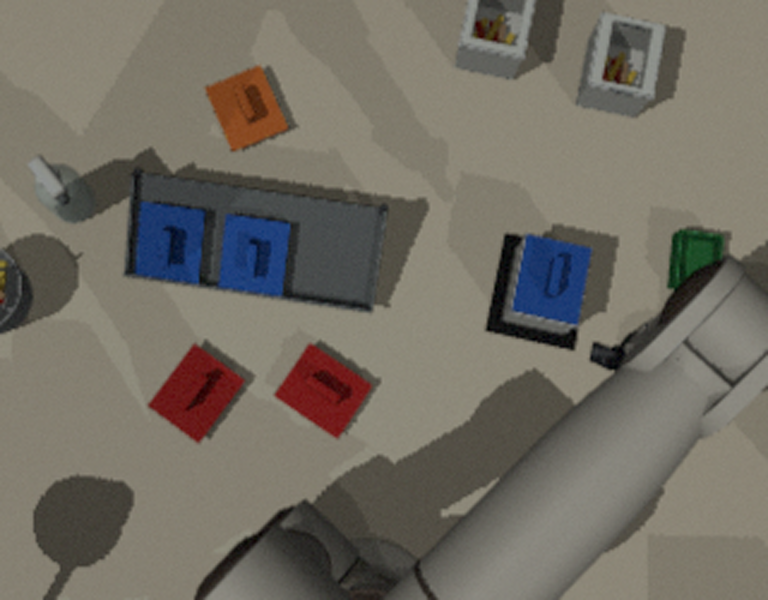

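View pics/fin_side.png

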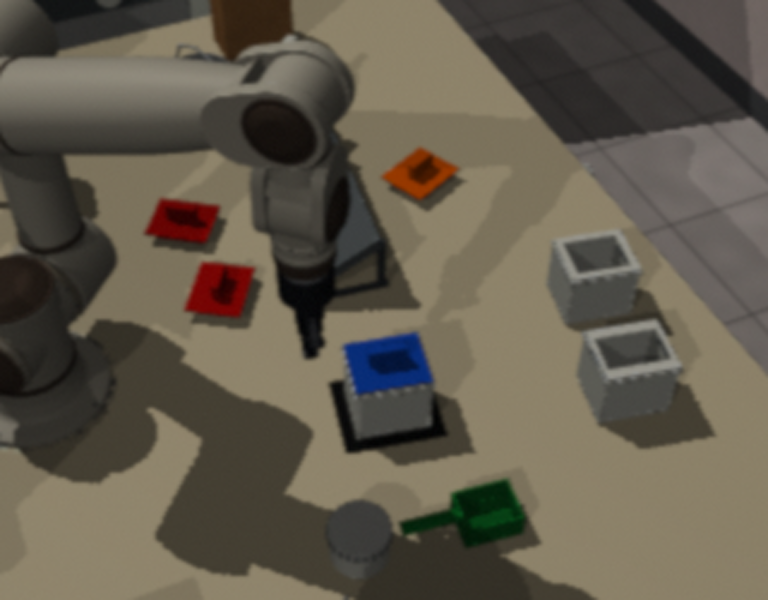

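```bash
python3 -c "
from workcell import bot
print(bot.job_done())"
```

```text
the job is handed in; nothing more can be done
None
```

The tub has its lid, pressed fully home, and I handed the job in at about 17.6 s. The first lid I tried, the right-hand one as seen from the robot, was the one that fits. The other two still lie flat on the slope; I never touched them.

**How it went in:** The lid met the rim slightly off centre, so I nudged it about 2 mm following the side forces. The push rose to about 5 N and fell away as the lid passed the catches. It then stopped hard at 24 N on the rim.

**Last checks:**
- **Seated:** In the side picture the plate matches the flush outline. Touching the top of the grip bar with closed fingers put it at 153 mm, as expected for a lid fully home, and it did not move under 18 N.
- **Surroundings:** The red and orange look-alikes, jar, scoop and back tubs appear unmoved in the last pictures. The basket was only partly in view there, but an overhead picture about 3 s earlier showed it in place. The gripper was clear of everything.

**What disagreed:**
- The gripper sat about 5 mm higher on the lid at home than my first grasp estimate said. I trusted the bar-top touch and the picture over that estimate.
- The camera also put the lid about 3 to 6 mm off along x from my estimate before it went in. I corrected for this during the insertion.

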